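# Seasonings into the clean rack, in the same order

### The job

The wooden seasoning rack is due for a wash: move its two mills and two spice jars, one after another, into the empty wire rack, each into the bay with the same number counted from the end nearest you, so that the row keeps its order. Carry each one straight across without parking it on the worktop, stand it upright on the floor of its bay without dropping it, and leave the mandarin and the yoghurt pot where they are.

Things in the scene. Friction and masses are not known exactly. Their poses are not given: they have to be found in the camera images.
- wooden_rack: Full rack of brown wood, 280 x 86 x 78 mm (x, y, z), fixed. Origin: underside centre; +x along the row, away from the robot, +y to its left. Four bays in a row at x = -99 (nearest the robot), -33, +33, +99 mm, each 61 long, 69 wide, floor 12 mm up. Dividers reach 41, side rails 38, end panels 78 mm up. Each bay holds one thing, in any order, up to 6 mm off centre.
- wire_rack: Empty rack of steel wire, 278 x 87 x 73 mm (x, y, z), fixed. Origin: underside centre; +x along the row, away from the robot, +y to its left. Four bays in a row at x = -99 (nearest the robot), -33, +33, +99 mm, each 61 long, 69 wide, floor 12 mm up. Dividers reach 43, side rails 39, end loops 73 mm above the worktop.
- pepper_mill: Pepper mill of dark wood with a narrow waist and a steel knob on top: 120 mm high, 46 mm in diameter at the foot. Its straight round head, 45 mm in diameter, 75 to 105 mm above the origin, is the place to grip. Origin: centre of its underside, z up. About 0.18 kg (all weights vary by a fifth).
- salt_mill: Slightly lower salt mill of light wood with a narrow waist and a steel knob on top: 105 mm high, 46 mm in diameter at the foot. Its straight round head, 45 mm in diameter, 63 to 90 mm above the origin, is the place to grip. Origin: centre of its underside, z up. About 0.14 kg.
- dark_cap_jar: Slim round spice jar with a dark cap that bears a green patch on top, 44 mm in diameter, 105 mm high; the cap takes the top 20 mm, the glass below it is gripped as well. Origin: centre of its underside, z up. About 0.11 kg.
- red_cap_jar: Slim round spice jar with a red cap, 45 mm in diameter, 106 mm high; the cap takes the top 20 mm, the glass below it is gripped as well. Origin: centre of its underside, z up. About 0.11 kg.
- mandarin: A mandarin, 62 mm in diameter, loose on the worktop between the two racks; a bystander. Origin at its underside at the start.
- yoghurt_pot: Yoghurt pot with a foil lid, 72 mm wide and high, loose on the worktop to the right of both racks; a bystander. Origin: centre of its underside.
Mind the look-alikes: they are no part of the job. What is shaped like the dark_cap_jar but purple or turquoise is not meant.

How it is judged:
By the outcome, as a careful person would: the job done as asked, in the order asked, and still so for the second after the job is handed in, with the robot touching nothing.
It also fails if it takes over 99 s, if anything falls off the work surface, if the arm or the gripper's body presses on something with over 40 N, if the wrist force passes 120 N, or if a joint passes its speed limit or range.

### The arm

A 7-joint arm with a two-finger parallel gripper is mounted at the origin on a cart in front of the work surface, level with it; the furniture and walls round the work are solid. World frame = base frame: x ahead of the robot, y to its left, z up, the work surface at z = 0. Lengths are in mm, angles in rad, forces in N, time in s.
With the tool pointing down it reaches from about 400 to 875 mm from the base axis. Payload 4.4 kg.
Tool frame: the origin (TCP) lies at the very end of the fingers, on their centre line; the grasp point (between the pads) lies 19 mm behind it; z points along the fingers, y is the line along which they close (so a half turn about z gives the same grasp; the last joint's range is limited). The gripper opens to 85 mm and grips with 20 to 120 N. Pads are 22 mm wide; open, the fingers measure 114 mm over their backs; the gripper's body (76 mm by 85 mm) begins 54 mm behind the grasp point. The pads swing forward as they close: fully open they stand 13 mm farther back than shut.
Start: joints at [1.042, 0.628, 0.038, 1.517, -0.027, 0.996, -0.02], TCP at [290.224, -581.625, 231.313] pointing down, gripper open.
Joint ranges: [-3.06, 3.06], [-0.37, 2.12], [-1.25, 1.32], [0.18, 2.47], [-1.1, 4.24], [0.23, 1.98], [-2.94, 2.94]. Speed limits (rad/s): [2.57, 2.57, 3.14, 3.14, 3.14, 3.14, 3.14].

### API

Orientations are given as [roll, pitch, yaw] about the fixed x, y, z axes, in that order (R = Rz(yaw) Ry(pitch) Rx(roll)).
In Python, from cell import read_state, get_image, camera_info, finish_job gives the robot as it stands.
- The arm moves only by the tool play_rows, never from a script. Its argument "deltas" is one flat list of numbers, 7 for each row, row after row: the shift along the tool's x, y, z in mm, then the turn, a rotation vector about the tool's x, y, z in rad, then the opening, from 0 (shut) to 1 (fully open). In form: [dx, dy, dz, ax, ay, az, grip, dx, dy, dz, ax, ay, az, grip, ...]. A call has 1 to 10 rows; each row is the pose to reach, as a shift and turn from the pose commanded when the call began, along the tool's axes at that moment; what a row does not reach only later rows make up. A row lasts 1/8 s, in which the tool goes at most 62.5 mm and 10.7 degrees, less where a joint would pass 70% of its speed; a pose out of reach is approached as far as the arm can. A call with a gripper value outside its range is refused whole. The fingers move at their own pace and stop on an object; the grip force is fixed at half the most. Time passes only in rows, so rows that repeat a pose let the fingers close. It gives the time, the measured TCP pose, the force, the opening and the grip force at its end, in the units of the state.
- read_state(): the state, without advancing time (a new reading comes with each control period).
- get_image(name): name is "scene" or "top" or "wrist"; returns the picture (420x560x3 uint8, red, green, blue); there is no depth.
- camera_info(name): a dict with "fx", "fy", "cx", "cy" (pixels), "T" (4x4, takes a point from camera to world coordinates). Camera axes: x right, y down, z forward; pixel columns grow to the right and rows downward; lengths in mm; the calibration is good to about 2 mm. A picture is of the moment at which its call begins: read the wrist's pose just before it. camera_info takes no time and is no camera call; for the wrist camera it gives the pose at the moment of the call.
- finish_job(): hands the job in; it is judged then, once.
The state is a dict: "clock": time; "qpos": joint angles; "qd": joint speeds; "tau": joint torques, N m; "eef_pos": TCP position; "tool_rot": TCP orientation; "force": force on the tool from outside, world axes, zero at the start; "torque": the same for the moment, N m; "width": finger opening in mm; "gripper_force": force on a finger pad.
Only numpy, scipy, OpenCV 4.12 (cv2) and the standard library are available. Lean on these libraries where they do the work, as an engineer would, in place of code of your own. Each camera call takes 0.05 s, during which the arm holds its last target. There are 200 camera calls.

## Working session

There is one attempt and no reset: what is moved stays moved. The work goes in short steps, Python scripts to look and compute and a tool call to move; the robot and the scene stay as the last step left them, time stands still between calls to the robot, and variables do not carry over. Pictures are saved under pics/ and viewed, at most 14 in all, crops included, and the job is handed in when it is done.

Besides the shell and the picture viewer there is one more tool, called after "Emit:" as a command line: name --argument value ..., lists and objects as JSON in quotes. play_rows: Moves the arm, as the interface text tells. Its arguments: {"type":"object","properties":{"deltas":{"type":"array"}},"required":["deltas"]}

```bash
mkdir -p pics; python3 - <<'E'
from cell import *
import cv2,numpy as np
print(read_state())
for n in("scene","top"):
    i=get_image(n);cv2.imwrite(f"pics/{n}0.png",cv2.resize(i[...,::-1],(800,600),interpolation=cv2.INTER_CUBIC))
    cv2.imwrite(f"pics/{n}0_raw.png",i[...,::-1])
    c=camera_info(n);print(n,c["fx"],c["fy"],c["cx"],c["cy"],np.round(c["T"],3).tolist())
E
```

```text
{'clock': 0.0, 'qpos': array([ 1.04221141,  0.62934484,  0.03846228,  1.51839305, -0.02699704,
        0.99629977, -0.01999662]), 'qd': array([ 3.39381163e-05, -4.21057666e-04, -7.42000881e-04, -1.02645178e-03,
       -1.70351506e-03,  7.22819027e-04, -4.11546899e-04]), 'tau': array([-1.18080050e-03, -5.63411522e+01,  1.22576449e+00, -1.93452805e+01,
        1.10262146e-02,  1.03773444e-02, -7.67516781e-06]), 'eef_pos': array([ 289.91554675, -581.04917255,  230.38229465]), 'tool_rot': array([-3.13966668e+00,  4.03777690e-05,  4.62772932e-01]), 'force': array([-0.48642443, -0.03246375,  0.05928262]), 'torque': array([ 0.00785076, -0.03208328, -0.01592986]), 'gripper_force': 0.0, 'width': 85.57550005755408}
scene 389.378034565042 389.378034565042 279.63988949365233 211.7766601341224 [[-0.786, -0.465, 0.408, 186.014], [-0.618, 0.608, -0.498, 257.245], [-0.017, -0.643, -0.765, 719.449], [0.0, 0.0, 0.0, 1.0]]
top 504.57018685930404 504.57018685930404 290.154405914488 210.46140312036175 [[-0.022, -0.995, 0.101, 397.427], [-1.0, 0.022, -0.003, -142.785], [0.0, -0.101, -0.995, 1227.596], [0.0, 0.0, 0.0, 1.0]]
```

View pics/scene0.png

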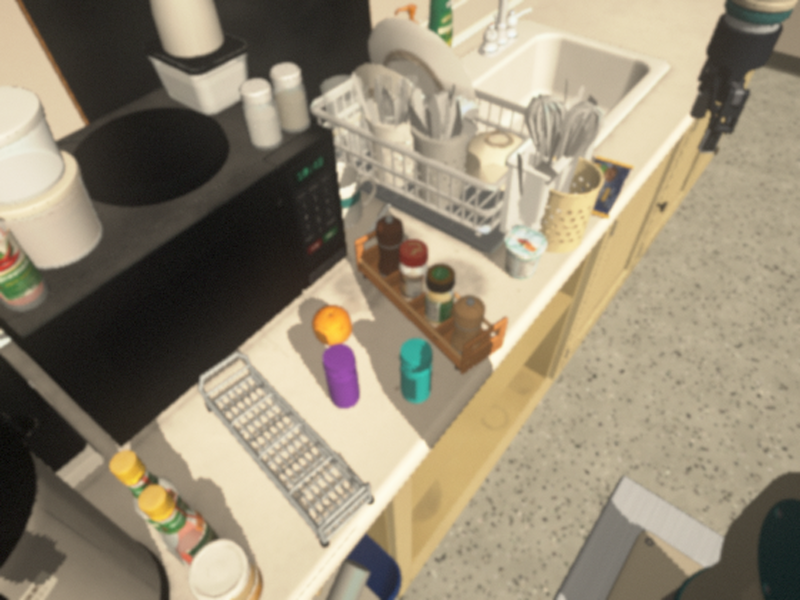

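View pics/top0.png

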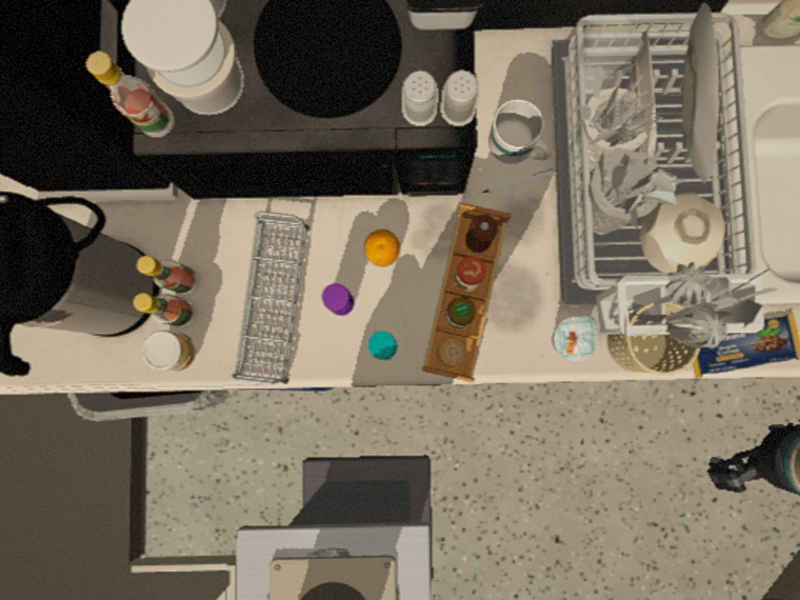

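Top view (800x600): wooden rack at x 424–508, y 206–380. From the near end it holds the salt mill (452,350), the dark jar with green patch (460,311), the red jar (471,271) and the pepper mill (481,233). The wire rack is at x 236–307. Possible mix-ups: purple (338,299), turquoise (382,345) and the mandarin (382,248) between the racks; the yoghurt pot is at (576,338). One close crop to check the choice and read the corners.

```bash
cat >h.py <<'E'
from cell import *
import cv2,numpy as np
from scipy.spatial.transform import Rotation as R
def ray(n,u,v,z,c=None):
    c=c or camera_info(n);T=np.array(c["T"])
    d=T[:3,:3]@[(u-c["cx"])/c["fx"],(v-c["cy"])/c["fy"],1];o=T[:3,3]
    return o+d*(z-o[2])/d[2]
def proj(n,P,c=None):
    c=c or camera_info(n);T=np.array(c["T"]);p=T[:3,:3].T@(np.array(P,float)-T[:3,3])
    return np.array([c["fx"]*p[0]/p[2]+c["cx"],c["fy"]*p[1]/p[2]+c["cy"]])
def show(src,x0,y0,x1,y1,k,out):
    i=src[y0:y1,x0:x1];cv2.imwrite("pics/"+out,cv2.resize(i,None,fx=k,fy=k,interpolation=cv2.INTER_CUBIC))
E
python3 - <<'E'
from h import *
i=cv2.imread("pics/top0_raw.png");show(i,155,135,365,275,3.8,"topcrop.png")
for nm,pts,z in(("wood",[(461,206),(508,212),(424,371),(473,380)],78),("wire",[(258,212),(307,218),(236,379),(285,382)],73)):
    for u,v in pts: print(nm,ray("top",u*.7,v*.7,z).round())
for nm,u,v,z in(("salt",452,350,105),("dark",460,311,105),("red",471,271,106),("pep",481,233,120),("purple",338,299,105),("turq",382,345,105),("mand",382,248,31),("yog",576,338,72)):
    print(nm,ray("top",u*.7,v*.7,z).round())
E
```

```text
wood [ 667. -225.   78.]
wood [ 656. -301.   78.]
wood [ 402. -158.   78.]
wood [ 386. -236.   78.]
wire [666. 106.  73.]
wire [654.  26.  73.]
wire [396. 141.  73.]
wire [390.  63.  73.]
salt [ 433. -202.  105.]
dark [ 494. -216.  105.]
red [ 557. -235.  106.]
pep [ 614. -252.  120.]
purple [517. -26. 105.]
turq [444. -94. 105.]
mand [610. -93.  31.]
yog [ 449. -403.   72.]
```

View pics/topcrop.png

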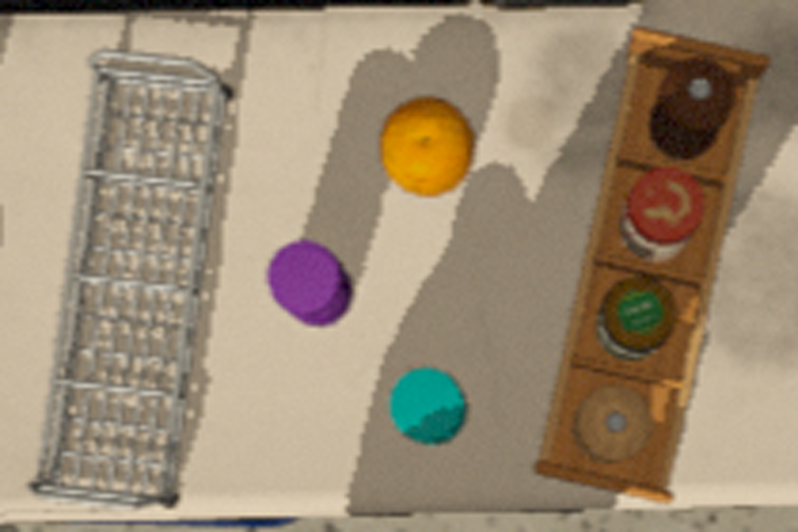

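The crop confirms the choice. The knobs are salt (617,422) and pepper (700,88). The caps are dark with green patch (638,312) and red (665,203). Purple (310,282) and turquoise (428,405) are decoys. Now fit the rack poses.

```bash
python3 - <<'E'
from h import *
from scipy.optimize import least_squares
c=camera_info("top");f=lambda p:(155+p[0]/3.8,135+p[1]/3.8)
def fit(M,U,g):
    M=np.array(M,float);U=np.array([f(u) for u in U])
    def res(p):
        r=R.from_euler("z",p[2]).apply(M)+[p[0],p[1],0]
        return np.ravel([proj("top",q,c)-u for q,u in zip(r,U)])
    s=least_squares(res,g,x_scale=[100,100,1]);return s.x,s.fun.reshape(-1,2).round(1).tolist()
wood,e=fit([(140,43,78),(140,-43,78),(-140,43,78),(-140,-43,78),(66,34.5,41),(66,-34.5,41),(0,34.5,41),(0,-34.5,41),(-66,34.5,41),(-66,-34.5,41)],
 [(634,32),(768,60),(540,470),(670,497),(617,163),(723,184),(600,263),(700,287),(577,365),(668,383)],[528,-230,-.2]);print(wood,e)
wire,e=fit([(139,43,73),(-139,43,73),(-139,-43,73),(66,41,43),(66,-41,43),(0,41,43),(0,-41,43),(-66,41,43),(-66,-41,43)],
 [(95,55),(35,488),(172,500),(88,172),(213,185),(75,278),(200,290),(55,382),(188,398)],[528,80,-.1]);print(wire,e)
th=[(617,422,105,-99),(638,312,105,-33),(665,203,106,33),(700,88,120,99)]
for w in (wood,wire):
    for t in th:print((R.from_euler("z",w[2]).apply([t[3],0,0])[:2]+w[:2]).round(1))
for t in th:
    p=ray("top",*f(t),t[2],c);print(p.round(1), R.from_euler("z",-wood[2]).apply(p-[*wood[:2],0]).round(1))
np.savez("fit.npz",wood=wood,wire=wire)
E
```

```text
[ 5.25966900e+02 -2.29875088e+02 -2.44889689e-01] [[-0.3, -1.2], [0.6, -0.5], [-2.1, 1.7], [0.7, 3.0], [-0.0, -1.5], [0.4, -0.7], [-1.5, -0.9], [0.6, -0.8], [-1.6, -0.6], [3.1, 1.1]]
[ 5.26704741e+02  8.67499659e+01 -1.30016218e-01] [[-1.7, -2.7], [-1.7, 2.6], [-0.3, 3.6], [-0.2, -0.6], [1.2, -0.3], [-0.4, -1.0], [1.2, -0.4], [1.2, -0.6], [0.8, -1.0]]
[ 429.9 -205.9]
[ 494.  -221.9]
[ 558.  -237.9]
[ 622.  -253.9]
[428.5  99.6]
[494.  91.]
[559.4  82.5]
[624.9  73.9]
[ 431.1 -204.3  105. ] [-98.2   1.8 105. ]
[ 495.3 -218.5  105. ] [-32.5   3.6 105. ]
[ 559.5 -236.2  106. ] [ 34.   2. 106.]
[ 625.1 -257.6  120. ] [102.9  -2.9 120. ]
```

```bash
cat >>h.py <<'E'
def d(*way):
    s=read_state();A=R.from_euler("xyz",s["tool_rot"]);p=s["eef_pos"]
    print("now",p.round(1),s["tool_rot"].round(3))
    for x,y,z,yaw in way:
        print((A.inv().apply(np.array([x,y,z])-p)).round(1),(A.inv()*R.from_euler("xyz",[np.pi,0,yaw])).as_rotvec().round(3))
E
python3 -c "
from h import *
d((290,-430,260,.463),(320,-330,290,.2),(400,-230,300,-.245),(440,-208,300,-.245))"
```

```text
now [ 290.  -581.1  230.5] [-3.14   0.     0.463]
[  67.5 -135.2  -29.3] [-0.002  0.    -0.   ]
[ 139.  -211.4  -59.1] [-0.002  0.     0.263]
[ 255.2 -265.2  -69.1] [-0.002  0.001  0.708]
[ 300.8 -267.   -69. ] [-0.002  0.001  0.708]
```

Emit:
play_rows --deltas '[22,-45,-10,0,0,0,1,45,-90,-20,0,0,0,1,68,-135,-29,0,0,0.05,1,103,-173,-44,0,0,0.15,1,139,-211,-59,0,0,0.3,1,178,-230,-63,0,0,0.45,1,217,-248,-66,0,0,0.58,1,255,-265,-69,0,0,0.708,1,301,-267,-69,0,0,0.708,1,301,-267,-69,0,0,0.708,1]'

```text
clock: 1.35
eef_pos: [443.2, -205.4, 300.0]
tool_rot: [-3.14, -0.001, -0.239]
force: [-0.0, -0.5, -1.0]
width: 85.2
gripper_force: 0.0
```

```bash
python3 -c "
from h import *
c=camera_info('wrist');i=get_image('wrist')[...,::-1]
cv2.imwrite('pics/w1.png',cv2.resize(i,(800,600)))
print({k:np.round(v,2).tolist() for k,v in c.items()})
d((430,-205,120,-.245),(430,-205,68,-.245))"
```

```text
{'fx': 332.91, 'fy': 332.91, 'cx': 277.88, 'cy': 205.11, 'T': [[-0.24, -0.93, -0.27, 510.29], [-0.97, 0.23, 0.07, -222.13], [-0.0, 0.27, -0.96, 442.77], [0.0, 0.0, 0.0, 1.0]]}
now [ 441.1 -207.1  299.8] [-3.141e+00  1.000e-03 -2.420e-01]
[-11.1   0.6 179.9] [-0.     0.001  0.003]
[-11.1   0.6 231.9] [-0.     0.001  0.003]
```

View pics/w1.png

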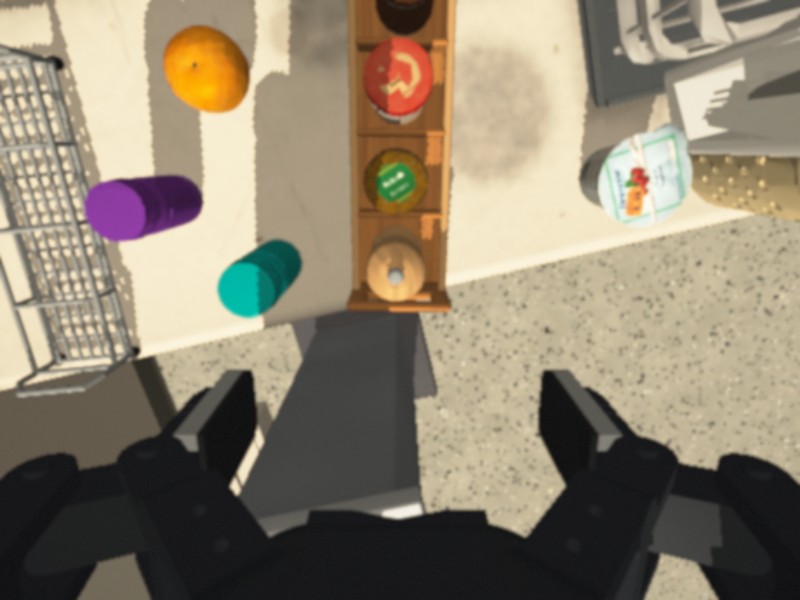

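The wrist view shows the salt knob at (396,275), the dark jar's green cap centre at (396,181) and the red cap at (398,76). The pepper mill is cut off at (404,10). Wood rack edges: divider ends (357,46)-(445,42), (358,134)-(444,136), (358,211)-(441,212).

```bash
python3 -c "
from h import *
w=np.load('fit.npz');c=camera_info('wrist')
for n,u,v,z in(('salt',396,272,117),('dark',396,181,117),('red',398,76,118)):
    p=ray('wrist',u*.7,v*.7,z,c);print(n,p.round(1),R.from_euler('z',-w['wood'][2]).apply(p-[*w['wood'][:2],0]).round(1))
for a,b in(((357,46),(445,42)),((358,134),(444,136)),((358,211),(441,212))):
    p=ray('wrist',a[0]*.7,a[1]*.7,41,c);q=ray('wrist',b[0]*.7,b[1]*.7,41,c);print('div',p.round(1),q.round(1),((p+q)/2).round(1))
print(ray('wrist',350*.7,302*.7,78,c),ray('wrist',450*.7,302*.7,78,c))
d((430,-205,120,-.245),(430,-205,68,-.245))"
```

```text
salt [ 432.7 -204.2  117. ] [-96.7   2.2 117. ]
dark [ 493.2 -219.2  117. ] [-34.4   2.5 117. ]
red [ 555.3 -235.7  118. ] [ 29.9   1.4 118. ]
div [ 594.4 -213.1   41. ] [ 581.1 -279.    41. ] [ 587.7 -246.1   41. ]
div [ 532.6 -197.2   41. ] [ 514.6 -263.8   41. ] [ 523.6 -230.5   41. ]
div [ 473.5 -181.3   41. ] [ 456.1 -248.6   41. ] [ 464.8 -214.9   41. ]
[ 408.36767489 -160.13666394   78.        ] [ 389.26249868 -238.01540576   78.        ]
now [ 441.1 -207.1  299.8] [-3.141e+00  1.000e-03 -2.420e-01]
[-11.1   0.6 179.9] [-0.     0.001  0.003]
[-11.1   0.6 231.9] [-0.     0.001  0.003]
```

Emit:
play_rows --deltas '[-4,0,50,0,0,0,1,-9,0,100,0,0,0,1,-9,0,150,0,0,0,1,-9,0,180,0,0,0,1,-9,0,205,0,0,0,1,-9,0,222,0,0,0,1,-9,0,232,0,0,0,1,-9,0,232,0,0,0,1]'

```text
clock: 2.4
eef_pos: [430.8, -206.6, 68.0]
tool_rot: [3.141, 0.001, -0.246]
force: [-0.6, -0.0, 0.3]
width: 85.5
gripper_force: 0.0
```

Emit:
play_rows --deltas '[0,0,0,0,0,0,0,0,0,0,0,0,0,0,0,0,0,0,0,0,0,0,0,0,0,0,0,0,0,0,0,0,0,0,0]'

```text
clock: 3.02
eef_pos: [432.4, -206.0, 69.2]
tool_rot: [-3.141, -0.002, -0.245]
force: [-0.5, 0.5, 5.6]
width: 43.5
gripper_force: 60.1
```

```bash
python3 -c "
from h import *
s=read_state();print(s['width'],s['gripper_force'],s['force'])
i=get_image('wrist')[...,::-1];cv2.imwrite('pics/w2.png',i)
d((432,-204,220,-.245),(428.5,99.6,220,-.130))"
```

```text
43.49777080228825 60.05149586009793 [-0.51031869  0.5341939   5.58355302]
now [ 432.3 -206.    69.2] [-3.141e+00 -2.000e-03 -2.450e-01]
[  -0.6   -1.9 -150.8] [-0.    -0.002  0.   ]
[ -77.5 -295.6 -150.9] [-0.    -0.002 -0.115]
```

View pics/w2.png

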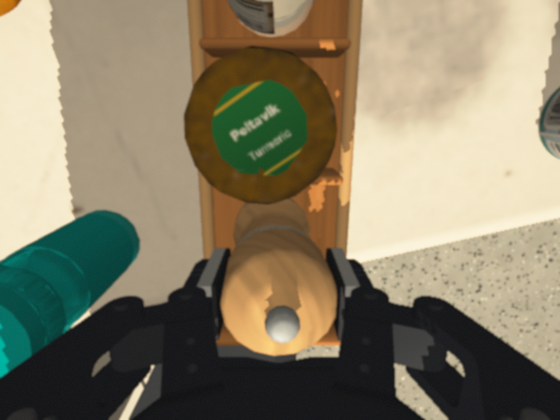

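Emit:
play_rows --deltas '[0,0,-8,0,0,0,0,0,0,-25,0,0,0,0,0,0,-50,0,0,0,0,0,0,-80,0,0,0,0,0,0,-110,0,0,0,0,0,0,-135,0,0,0,0,0,0,-150,0,0,0,0,-5,-20,-150,0,0,-0.01,0,-13,-50,-150,0,0,-0.02,0,-22,-85,-150,0,0,-0.035,0]'

```text
clock: 4.32
eef_pos: [430.5, -117.9, 218.8]
tool_rot: [3.141, -0.0, -0.211]
force: [1.1, 0.6, -0.5]
width: 43.5
gripper_force: 61.1
```

```bash
python3 -c "
from h import *
s=read_state();print(s['width'],s['gripper_force'],s['force'])
d((428.5,85,220,-.130),(428.5,99.6,220,-.130))"
```

```text
43.52349981250687 61.08426272141514 [ 1.14618581  0.55215849 -0.53905464]
now [ 430.5 -117.9  218.8] [ 3.141 -0.    -0.211]
[ -44.5 -198.    -1.3] [ 0.    -0.    -0.081]
[ -47.6 -212.3   -1.3] [ 0.    -0.    -0.081]
```

Emit:
play_rows --deltas '[-8,-35,0,0,0,-0.01,0,-17,-75,0,0,0,-0.03,0,-26,-115,0,0,0,-0.05,0,-35,-155,0,0,0,-0.07,0,-42,-188,0,0,0,-0.081,0,-46,-205,0,0,0,-0.081,0,-47.6,-212,0,0,0,-0.081,0,-47.6,-212,0,0,0,-0.081,0]'

```text
clock: 5.32
eef_pos: [428.5, 98.7, 218.5]
tool_rot: [3.141, -0.0, -0.129]
force: [0.0, -0.1, -2.4]
width: 43.2
gripper_force: 61.1
```

```bash
python3 -c "
from h import *
s=read_state();print(s['width'],s['gripper_force'],s['force'])
i=get_image('wrist')[...,::-1];c=camera_info('wrist');cv2.imwrite('pics/w3.png',cv2.resize(i,(800,600)))
w=np.load('fit.npz')['wire']
for m in((66,41,43),(66,-41,43),(0,41,43),(0,-41,43),(-66,41,43),(-66,-41,43),(139,43,73),(-139,43,73),(-139,-43,73)):
    print(m,(proj('wrist',R.from_euler('z',w[2]).apply(m)+[w[0],w[1],0],c)/.7).round())
d((428.5,99.6,100,-.130))"
```

```text
43.21468897138378 61.136318306671456 [ 0.0263212  -0.0758703  -2.36507853]
(66, 41, 43) [325. -13.]
(66, -41, 43) [465. -12.]
(0, 41, 43) [329. 107.]
(0, -41, 43) [460. 108.]
(-66, 41, 43) [333. 214.]
(-66, -41, 43) [457. 214.]
(139, 43, 73) [ 306. -205.]
(-139, 43, 73) [328. 333.]
(-139, -43, 73) [461. 333.]
now [428.5  98.1 218.4] [ 3.141 -0.    -0.13 ]
[ -0.2  -1.6 118.4] [ 0.001 -0.     0.   ]
```

View pics/w3.png

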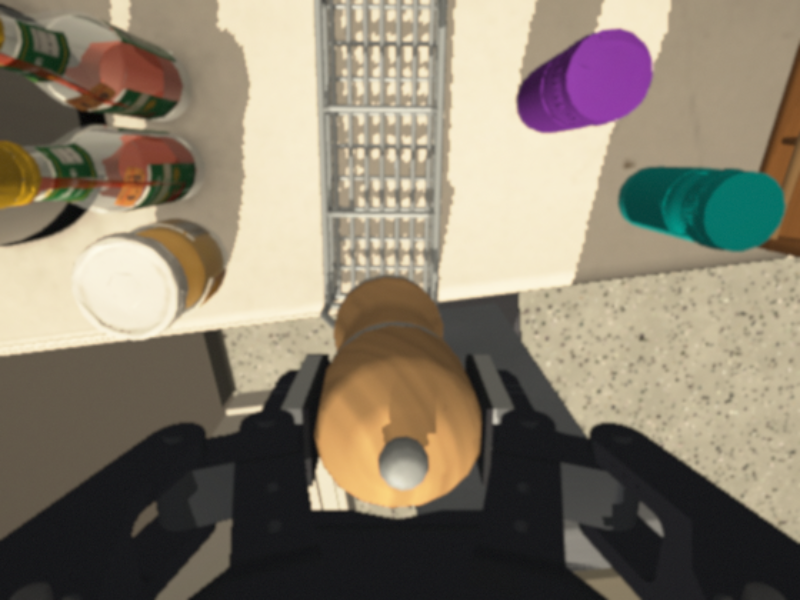

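Picture: mill held upright. Wire divider tops at (326–438,107) and (328–437,212), so the rack looks about 6 mm further left than my first fit. Closer crop to settle that.

```bash
python3 - <<'E'
from h import *
a=cv2.imread("pics/w3.png")[60:340,300:480];b=cv2.imread("pics/top0_raw.png")[145:272,158:222]
a=cv2.resize(a,None,fx=2.1,fy=2.1,interpolation=cv2.INTER_CUBIC);b=cv2.resize(b,None,fx=4.6,fy=4.6,interpolation=cv2.INTER_CUBIC)
o=np.zeros((590,700,3),np.uint8);o[:a.shape[0],:a.shape[1]]=a;o[:b.shape[0],390:390+b.shape[1]]=b
cv2.imwrite("pics/cmp.png",o);print(a.shape,b.shape)
E
```

```text
(588, 378, 3) (584, 294, 3)
```

View pics/cmp.png

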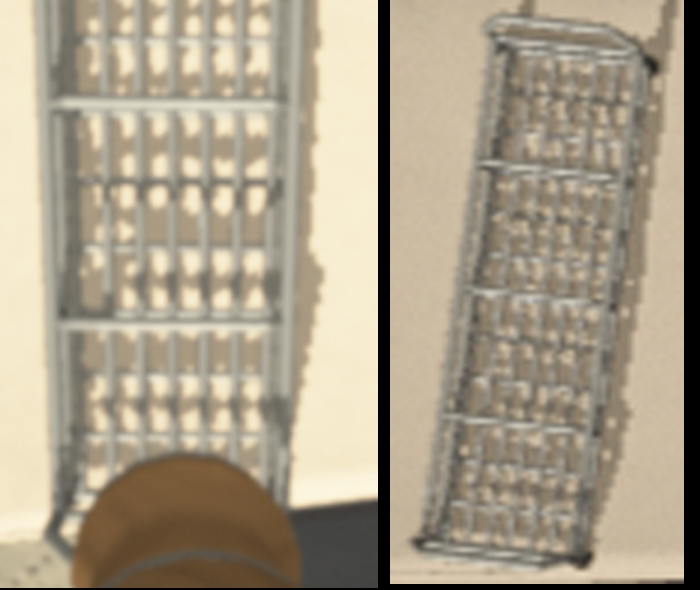

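```bash
python3 - <<'E'
from h import *
c=camera_info('wrist')
print("top",[ray('top',u,v,43).round(1).tolist() for u,v in((193,182.3),(190.8,209.1),(185.9,237.1))])
print("wrist",[ray('wrist',u*.7,v*.7,43,c).round(1).tolist() for u,v in((380,110),(381,213))])
s=read_state();print(s['eef_pos'],s['tool_rot'],c["T"][:3,3] if hasattr(c["T"],'shape') else c["T"])
E
```

```text
top [[590.4, 83.2, 43.0], [526.6, 88.5, 43.0], [460.8, 100.2, 43.0]]
wrist [[526.5, 96.1, 43.0], [462.9, 104.4, 43.0]]
[428.52684782  98.09529423 218.4277552 ] [ 3.14103798e+00 -4.08976130e-05 -1.29923626e-01] [497.15100378  89.043321   361.18171989]
```

Emit:
play_rows --deltas '[0,-4,10,0,0,0,0,-1,-9,30,0,0,0,0,-1,-9,55,0,0,0,0,-1,-9,78,0,0,0,0,-1,-9,90,0,0,0,0,-1,-9,95,0,0,0,0,-1,-9,95,0,0,0,0]'

```text
clock: 6.25
eef_pos: [429.0, 107.9, 123.3]
tool_rot: [-3.142, -0.0, -0.13]
force: [-0.3, 0.3, -0.7]
width: 43.2
gripper_force: 61.1
```

```bash
python3 -c "
from h import *
a=get_image('wrist')[...,::-1];b=get_image('scene')[...,::-1][225:395,125:285]
o=np.zeros((600,800,3),np.uint8);o[:315,:420]=cv2.resize(a,(420,315));o[:510,320:]=0
o=np.hstack([cv2.resize(a[100:420,130:430],(400,427)),cv2.resize(b,(400,427),interpolation=cv2.INTER_CUBIC)])
cv2.imwrite('pics/w4.png',o);d((428.8,107.5,70,-.130))"
```

```text
now [429.3 108.1 123.8] [-3.141e+00 -1.000e-03 -1.290e-01]
[-0.4  0.6 53.8] [-0.    -0.001  0.001]
```

View pics/w4.png

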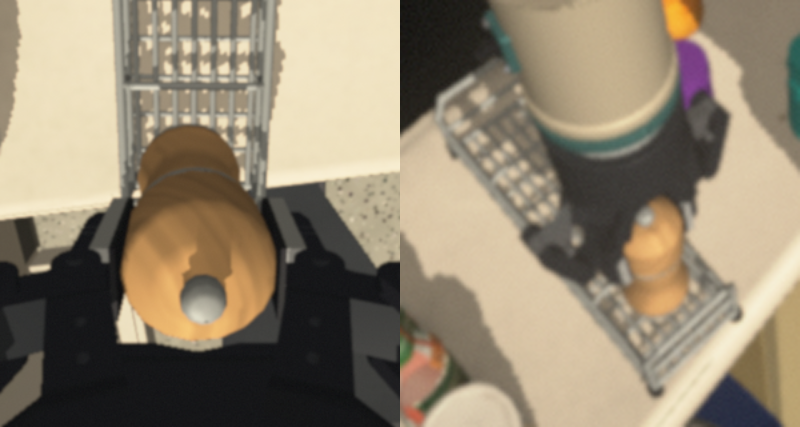

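Emit:
play_rows --deltas '[0,2.2,5,0,0,0,0,0,2.2,18,0,0,0,0,0,2.2,32,0,0,0,0,0,2.2,42,0,0,0,0,0,2.2,48,0,0,0,0,0,2.2,51,0,0,0,0,0,2.2,53,0,0,0,0,0,2.2,54,0,0,0,0,0,2.2,54,0,0,0,0]'

```text
clock: 7.48
eef_pos: [428.7, 105.8, 69.5]
tool_rot: [-3.141, -0.0, -0.129]
force: [-0.5, 0.1, -0.8]
width: 43.6
gripper_force: 61.1
```

Emit:
play_rows --deltas '[0,0,0.7,0,0,0,0,0,0,1.5,0,0,0,0,0,0,1.5,0,0,0,0]'

```text
clock: 7.85
eef_pos: [429.1, 105.9, 68.9]
tool_rot: [-3.141, -0.002, -0.129]
force: [-0.7, -0.1, 12.1]
width: 43.0
gripper_force: 61.3
```

Contact at 69 mm, so it stands on the floor. Release, rise, then look at the rest from above the wooden rack.

Emit:
play_rows --deltas '[0,0,-1,0,0,0,0.3,0,0,-1,0,0,0,0.7,0,0,-1,0,0,0,1,0,0,-1,0,0,0,1,0,0,-1,0,0,0,1,0,0,-15,0,0,0,1,0,0,-50,0,0,0,1,0,0,-100,0,0,0,1,0,0,-150,0,0,0,1,0,0,-150,0,0,0,1]'

```text
clock: 9.1
eef_pos: [430.9, 106.4, 222.1]
tool_rot: [-3.138, -0.008, -0.129]
force: [-0.0, 0.4, -0.7]
width: 85.4
gripper_force: 0.0
```

```bash
python3 -c "
from h import *
d((480,-215,225,-.245),(494,-219.5,225,-.245))"
```

```text
now [430.9 106.4 222.1] [-3.138 -0.008 -0.129]
[ 90.2 312.4  -3.4] [-0.004 -0.008  0.116]
[104.6 315.   -3.3] [-0.004 -0.008  0.116]
```

Emit:
play_rows --deltas '[10,30,0,0,0,0.01,1,27,80,0,0,0,0.03,1,44,130,0,0,0,0.05,1,61,180,0,0,0,0.07,1,78,230,0,0,0,0.09,1,90,275,0,0,0,0.116,1,100,305,0,0,0,0.116,1,104.6,315,0,0,0,0.116,1,104.6,315,0,0,0,0.116,1]'

```text
clock: 10.22
eef_pos: [491.3, -219.4, 217.4]
tool_rot: [-3.141, 0.001, -0.245]
force: [-0.2, 0.2, -0.2]
width: 85.3
gripper_force: 0.0
```

```bash
python3 -c "
from h import *
i=get_image('wrist')[...,::-1];cv2.imwrite('pics/w5.png',cv2.resize(i,(800,600)))
d((494,-219,67,-.245))"
```

```text
now [ 491.3 -218.4  217.5] [-3.14e+00  1.00e-03 -2.44e-01]
[2.900e+00 1.000e-01 1.505e+02] [-0.001  0.001  0.001]
```

View pics/w5.png

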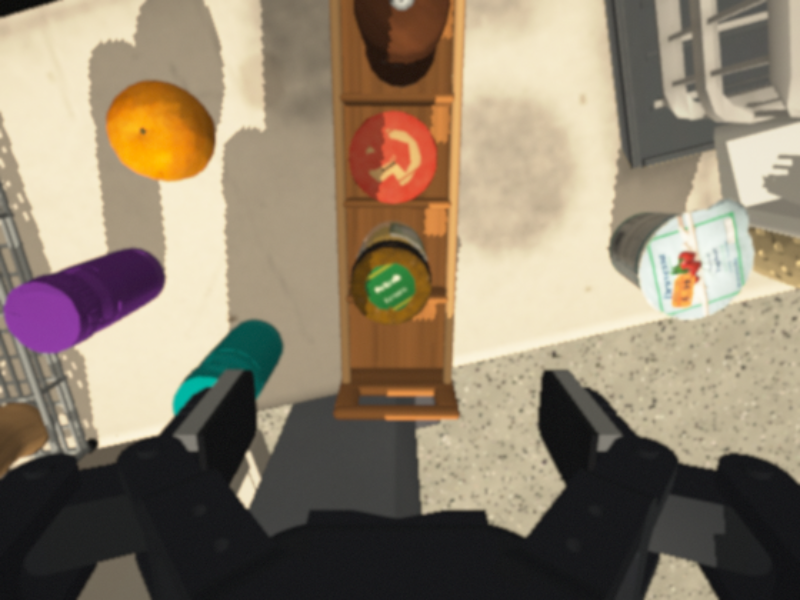

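Dark cap centre is at (391,284), red at (393,157), the pepper knob at (403,2). The gripper is clear of everything.

```bash
python3 -c "
from h import *
c=camera_info('wrist')
for n,u,v,z in(('dark',391,284,117),('red',393,157,118),('pepper',403,3,132)): print(n,ray('wrist',u*.7,v*.7,z,c).round(1))"
```

```text
dark [ 496.3 -216.3  117. ]
red [ 558.8 -233.1  118. ]
pepper [ 618.7 -252.6  132. ]
```

Emit:
play_rows --deltas '[2,-1,15,0,0,0,1,4,-2,50,0,0,0,1,4,-2,90,0,0,0,1,4,-2,120,0,0,0,1,4,-2,142,0,0,0,1,4,-2,152,0,0,0,1,4,-2,152,0,0,0,1]'

```text
clock: 11.15
eef_pos: [495.7, -218.2, 65.2]
tool_rot: [-3.141, 0.001, -0.244]
force: [-0.2, -0.4, -0.3]
width: 85.4
gripper_force: 0.0
```

Emit:
play_rows --deltas '[0,0,0,0,0,0,0,0,0,0,0,0,0,0,0,0,0,0,0,0,0,0,0,0,0,0,0,0,0,0,0,0,0,0,0]'

```text
clock: 11.78
eef_pos: [496.7, -218.9, 66.7]
tool_rot: [-3.141, -0.002, -0.245]
force: [-0.7, 2.1, 7.2]
width: 42.7
gripper_force: 60.0
```

```bash
python3 -c "
from h import *
d((494.3,97.3,205,-.13))"
```

```text
now [ 496.7 -218.9   66.7] [-3.141e+00 -2.000e-03 -2.450e-01]
[ -78.8 -306.2 -138.4] [-0.    -0.002 -0.115]
```

Emit:
play_rows --deltas '[0,0,-8,0,0,0,0,0,0,-28,0,0,0,0,0,0,-58,0,0,0,0,0,0,-90,0,0,0,0,0,0,-120,0,0,0,0,-2,-10,-138,0,0,0,0,-8,-30,-140,0,0,-0.01,0,-16,-65,-140,0,0,-0.025,0,-26,-105,-140,0,0,-0.04,0,-36,-145,-140,0,0,-0.06,0]'

```text
clock: 13.02
eef_pos: [495.0, -67.3, 204.9]
tool_rot: [-3.141, 0.002, -0.184]
force: [0.3, 0.2, -0.5]
width: 42.7
gripper_force: 60.6
```

```bash
python3 -c "
from h import *
s=read_state();print(s['force'],s['width']);d((494.3,97.3,205,-.13))"
```

```text
[ 0.32158841  0.15095231 -0.47444996] 42.65922603978381
now [495.  -67.3 204.9] [-3.141e+00  2.000e-03 -1.840e-01]
[ -30.8 -161.7   -0. ] [-0.     0.002 -0.054]
```

Emit:
play_rows --deltas '[-7,-38,0,0,0,-0.01,0,-15,-78,0,0,0,-0.025,0,-23,-116,0,0,0,-0.04,0,-28,-143,0,0,0,-0.054,0,-30,-156,0,0,0,-0.054,0,-31,-160,5,0,0,-0.054,0,-31,-160,25,0,0,-0.054,0,-31,-160,50,0,0,-0.054,0,-31,-160,65,0,0,-0.054,0,-31,-160,65,0,0,-0.054,0]'

```text
clock: 14.28
eef_pos: [494.4, 92.3, 139.8]
tool_rot: [3.14, 0.002, -0.132]
force: [0.2, 0.5, -1.8]
width: 42.5
gripper_force: 60.6
```

```bash
python3 -c "
from h import *
i=get_image('wrist')[...,::-1];cv2.imwrite('pics/w6.png',i)
s=read_state();print(s['force'],s['width']);d((494.3,97.3,67,-.13))"
```

```text
[ 1.20987539  0.69468057 -0.98361315] 42.52165025060049
now [495.2  92.6 140.6] [ 3.141e+00  1.000e-03 -1.320e-01]
[-1.4 -4.6 73.6] [ 0.001  0.001 -0.002]
```

View pics/w6.png

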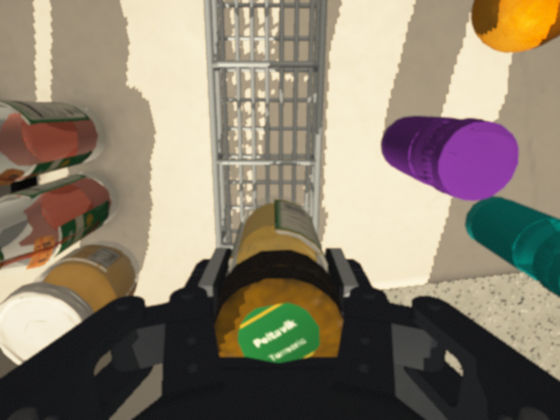

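The jar is held upright over bay 2. The rack's centre line is at column ~269 and the jar's foot at ~276, so it needs about 4.6 mm to the left, which agrees with the computed shift.

Emit:
play_rows --deltas '[-1,-3,5,0,0,0,0,-1.4,-4.6,20,0,0,0,0,-1.4,-4.6,38,0,0,0,0,-1.4,-4.6,54,0,0,0,0,-1.4,-4.6,64,0,0,0,0,-1.4,-4.6,70,0,0,0,0,-1.4,-4.6,73,0,0,0,0,-1.4,-4.6,74,0,0,0,0,-1.4,-4.6,75,0,0,0,0,-1.4,-4.6,75,0,0,0,0]'

```text
clock: 15.58
eef_pos: [494.9, 98.1, 66.5]
tool_rot: [-3.141, -0.001, -0.131]
force: [-0.9, 0.9, 4.0]
width: 42.8
gripper_force: 60.3
```

Contact (4 N). Release and rise.

Emit:
play_rows --deltas '[0,0,0,0,0,0,0.3,0,0,0,0,0,0,0.7,0,0,0,0,0,0,1,0,0,0,0,0,0,1,0,0,-3,0,0,0,1,0,0,-20,0,0,0,1,0,0,-60,0,0,0,1,0,0,-110,0,0,0,1,0,0,-155,0,0,0,1,0,0,-155,0,0,0,1]'

```text
clock: 16.82
eef_pos: [496.8, 98.5, 224.3]
tool_rot: [-3.139, -0.007, -0.131]
force: [0.6, -0.2, -0.7]
width: 85.3
gripper_force: 0.0
```

```bash
python3 -c "
from h import *
d((557.5,-234.5,221,-.245))"
```

```text
now [496.8  98.5 224.3] [-3.139 -0.007 -0.131]
[103.7 322.2   3.1] [-0.003 -0.007  0.114]
```

Emit:
play_rows --deltas '[10,30,0,0,0,0.01,1,26,80,0,0,0,0.03,1,43,132,0,0,0,0.05,1,60,185,0,0,0,0.07,1,77,238,0,0,0,0.09,1,92,285,0,0,0,0.114,1,101,313,0,0,0,0.114,1,104,322,0,0,0,0.114,1,104,322,0,0,0,0.114,1]'

```text
clock: 17.95
eef_pos: [555.0, -234.0, 220.0]
tool_rot: [-3.141, 0.002, -0.245]
force: [0.1, 0.6, -1.1]
width: 85.6
gripper_force: 0.0
```

```bash
python3 -c "
from h import *
i=get_image('wrist')[...,::-1];cv2.imwrite('pics/w7.png',cv2.resize(i,(800,600)))
d((557.5,-234.5,65,-.245))"
```

```text
now [ 555.2 -233.   220.2] [-3.14e+00  2.00e-03 -2.44e-01]
[  2.8   1.1 155.2] [-0.001  0.002  0.001]
```

View pics/w7.png

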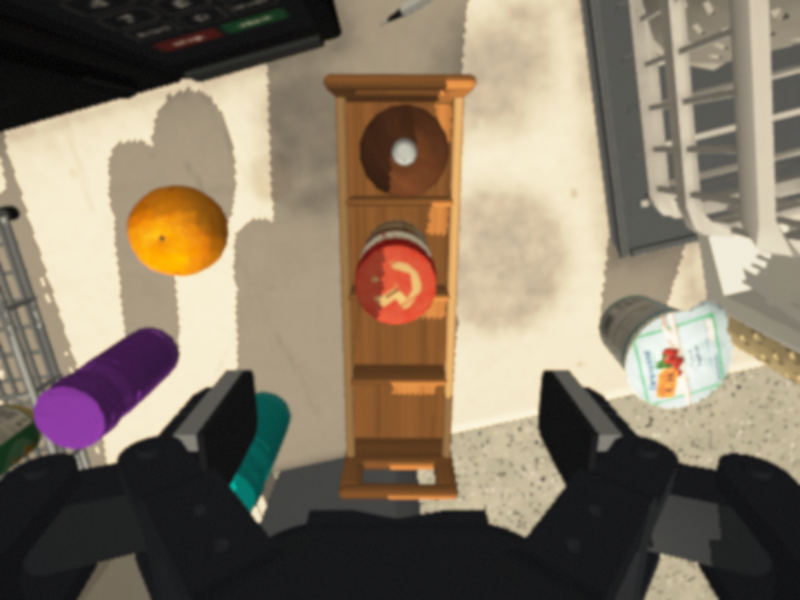

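Red cap centre is at (396,282), pepper knob at (404,152).

```bash
python3 -c "
from h import *
c=camera_info('wrist')
for n,u,v,z in(('red',396,282,118),('pepper',404,152,132)): print(n,ray('wrist',u*.7,v*.7,z,c).round(1))"
```

```text
red [ 560.2 -233.6  118. ]
pepper [ 623.6 -253.2  132. ]
```

Emit:
play_rows --deltas '[2,0,15,0,0,0,1,4,0,50,0,0,0,1,4,0,90,0,0,0,1,4,0,120,0,0,0,1,4,0,142,0,0,0,1,4,0,152,0,0,0,1,4,0,152,0,0,0,1]'

```text
clock: 18.88
eef_pos: [559.0, -234.8, 68.1]
tool_rot: [-3.141, 0.001, -0.244]
force: [0.7, -0.2, 0.1]
width: 85.4
gripper_force: 0.0
```

Emit:
play_rows --deltas '[0,0,0,0,0,0,0,0,0,0,0,0,0,0,0,0,0,0,0,0,0,0,0,0,0,0,0,0,0,0,0,0,0,0,0]'

```text
clock: 19.5
eef_pos: [560.1, -235.7, 69.9]
tool_rot: [-3.141, -0.002, -0.245]
force: [0.1, 1.3, 6.2]
width: 43.1
gripper_force: 60.2
```

```bash
python3 -c "
from h import *
d((559.7,88.7,208,-.13))"
```

```text
now [ 560.1 -235.7   69.9] [-3.141e+00 -2.000e-03 -2.450e-01]
[ -78.9 -314.6 -138.2] [-0.    -0.002 -0.115]
```

Emit:
play_rows --deltas '[0,0,-8,0,0,0,0,0,0,-28,0,0,0,0,0,0,-58,0,0,0,0,0,0,-90,0,0,0,0,0,0,-120,0,0,0,0,-2,-10,-138,0,0,0,0,-8,-30,-140,0,0,-0.01,0,-16,-65,-140,0,0,-0.025,0,-26,-105,-140,0,0,-0.04,0,-36,-145,-140,0,0,-0.06,0]'

```text
clock: 20.75
eef_pos: [558.2, -83.0, 207.4]
tool_rot: [-3.141, 0.003, -0.183]
force: [0.3, -0.6, -2.0]
width: 43.4
gripper_force: 60.8
```

```bash
python3 -c "
from h import *
s=read_state();print(s['force'],s['width']);d((559.7,88.7,208,-.13))"
```

```text
[ 0.26677064 -0.55342442 -2.02150335] 43.36702090643814
now [558.2 -83.  207.4] [-3.141e+00  3.000e-03 -1.830e-01]
[ -29.7 -169.1   -0.4] [-0.001  0.003 -0.053]
```

Emit:
play_rows --deltas '[-7,-38,0,0,0,-0.01,0,-15,-78,0,0,0,-0.025,0,-23,-120,0,0,0,-0.04,0,-28,-152,0,0,0,-0.053,0,-30,-167,0,0,0,-0.053,0,-30,-172,5,0,0,-0.053,0,-30,-172,25,0,0,-0.053,0,-30,-172,50,0,0,-0.053,0,-30,-172,65,0,0,-0.053,0,-30,-172,65,0,0,-0.053,0]'

```text
clock: 22.0
eef_pos: [560.9, 87.0, 142.6]
tool_rot: [3.14, 0.003, -0.134]
force: [0.3, -0.6, -1.8]
width: 43.4
gripper_force: 60.8
```

```bash
python3 -c "
from h import *
i=get_image('wrist')[...,::-1];cv2.imwrite('pics/w8.png',i)
s=read_state();print(s['force'],s['width']);d((559.7,88.7,69,-.13))"
```

```text
[-0.04285678  0.02620687 -0.7567532 ] 43.14219370647294
now [561.8  87.4 143.6] [ 3.141e+00  1.000e-03 -1.330e-01]
[-2.2 -1.1 74.6] [ 0.001  0.001 -0.003]
```

View pics/w8.png

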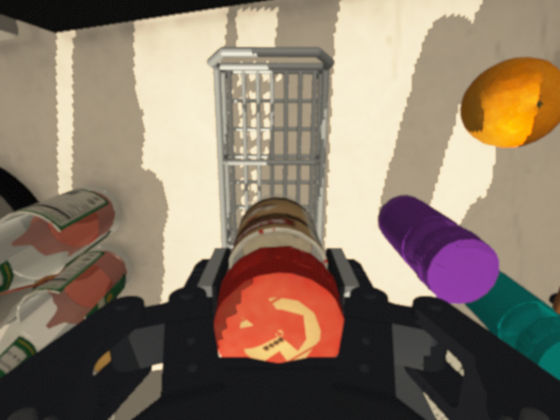

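The red jar is upright over bay 3. The divider's midpoint is at column ~272 and the foot at ~275. Lowering with a slight shift left.

Emit:
play_rows --deltas '[-1,-1,5,0,0,0,0,-2.2,-1.7,20,0,0,0,0,-2.2,-1.7,38,0,0,0,0,-2.2,-1.7,54,0,0,0,0,-2.2,-1.7,64,0,0,0,0,-2.2,-1.7,70,0,0,0,0,-2.2,-1.7,73,0,0,0,0,-2.2,-1.7,74,0,0,0,0,-2.2,-1.7,75,0,0,0,0,-2.2,-1.7,75,0,0,0,0]'

```text
clock: 23.3
eef_pos: [560.3, 90.3, 69.7]
tool_rot: [-3.141, -0.001, -0.132]
force: [0.0, 0.1, 4.2]
width: 42.9
gripper_force: 60.9
```

Emit:
play_rows --deltas '[0,0,0,0,0,0,0.3,0,0,0,0,0,0,0.7,0,0,0,0,0,0,1,0,0,0,0,0,0,1,0,0,-3,0,0,0,1,0,0,-20,0,0,0,1,0,0,-60,0,0,0,1,0,0,-110,0,0,0,1,0,0,-155,0,0,0,1,0,0,-155,0,0,0,1]'

```text
clock: 24.55
eef_pos: [562.6, 90.5, 228.8]
tool_rot: [-3.138, -0.009, -0.132]
force: [-0.1, 0.6, -0.0]
width: 85.7
gripper_force: 0.0
```

```bash
python3 -c "
from h import *
d((623,-254,224,-.245))"
```

```text
now [562.6  90.5 228.8] [-3.138 -0.009 -0.132]
[105.3 333.6   4.7] [-0.004 -0.009  0.113]
```

Emit:
play_rows --deltas '[10,30,0,0,0,0.01,1,26,80,0,0,0,0.03,1,43,132,0,0,0,0.05,1,60,187,0,0,0,0.07,1,77,242,0,0,0,0.09,1,92,292,0,0,0,0.113,1,103,323,0,0,0,0.113,1,107,333,0,0,0,0.113,1,107,333,0,0,0,0.113,1]'

```text
clock: 25.68
eef_pos: [621.7, -253.3, 223.3]
tool_rot: [-3.141, 0.001, -0.245]
force: [0.0, -0.0, -0.3]
width: 85.3
gripper_force: 0.0
```

```bash
python3 -c "
from h import *
i=get_image('wrist')[...,::-1];cv2.imwrite('pics/w9.png',cv2.resize(i,(800,600)))
d((623.5,-254,82,-.245))"
```

```text
now [ 622.  -251.9  223.5] [-3.14e+00  1.00e-03 -2.44e-01]
[  2.1   1.9 141.5] [-0.002  0.001  0.001]
```

View pics/w9.png

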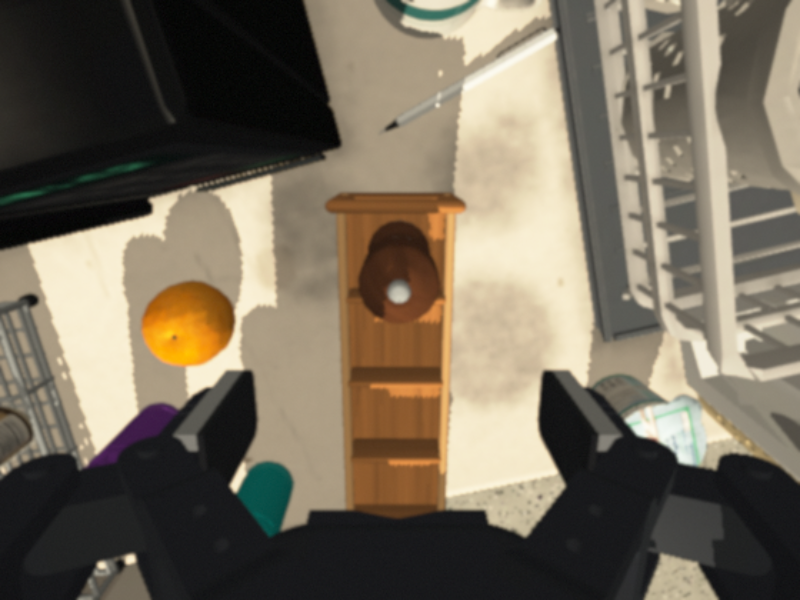

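Only the pepper mill remains, with its knob at (399,291). A dark appliance stands ahead at the left, so check its clearance to the wrist.

```bash
python3 -c "
from h import *
c=camera_info('wrist')
print('pep',ray('wrist',399*.7,290*.7,132,c).round(1),np.array(c['T'])[:3,3].round())
for z in(0,150,250):print(z,'top',ray('top',470*.7,193*.7,z).round(),'w9',ray('wrist',338*.7,148*.7,z,c).round(),'scene foot',ray('scene',345*.7,262*.7,z).round())"
```

```text
pep [ 625.2 -253.7  132. ] [ 689. -269.  366.]
0 top [ 708. -247.    0.] w9 [ 705. -227.    0.] scene foot [ 707. -226.    0.]
150 top [ 670. -234.  150.] w9 [ 699. -244.  150.] scene foot [ 598. -126.  150.]
250 top [ 645. -225.  250.] w9 [ 694. -256.  250.] scene foot [526. -58. 250.]
```

```bash
python3 -c "
from h import *
print(read_state()['qpos'].round(2))
for r in (120,135,150):print(r,ray('top',430*.7,r*.7,0).round(),ray('top',430*.7,r*.7,300).round())"
```

```text
[ 0.28  0.67  0.11  1.46 -0.08  1.02 -1.4 ]
120 [ 841. -180.    0.] [ 733. -171.  300.]
135 [ 814. -180.    0.] [ 712. -171.  300.]
150 [ 787. -179.    0.] [ 692. -170.  300.]
```

The appliance front stands at x≈706 and about 300 mm high, and the wrist camera leads the tool by 69 mm. I'll turn the tool half a turn, so the camera faces the robot, before going down.

Emit:
play_rows --deltas '[0,0,-10,0,0,-0.17,1,0,0,-20,0,0,-0.34,1,0,0,-20,0,0,-0.51,1,0,0,-20,0,0,-0.68,1,0,0,-20,0,0,-0.85,1,0,0,-20,0,0,-1.02,1,0,0,-20,0,0,-1.19,1,0,0,-20,0,0,-1.36,1,0,0,-20,0,0,-1.53,1,0,0,-20,0,0,-1.7,1]'

```text
clock: 26.98
eef_pos: [622.3, -251.0, 244.1]
tool_rot: [-3.141, -0.001, 1.464]
force: [1.0, 0.1, 0.2]
width: 85.8
gripper_force: 0.0
```

Emit:
play_rows --deltas '[0,0,0,0,0,-0.17,1,0,0,0,0,0,-0.34,1,0,0,0,0,0,-0.51,1,0,0,0,0,0,-0.68,1,0,0,0,0,0,-0.85,1,0,0,0,0,0,-1.02,1,0,0,0,0,0,-1.19,1,0,0,0,0,0,-1.36,1,0,0,0,0,0,-1.44,1,0,0,0,0,0,-1.44,1]'

```text
clock: 28.22
eef_pos: [622.2, -251.7, 244.1]
tool_rot: [3.141, -0.0, 2.897]
force: [0.5, -0.4, -0.4]
width: 85.8
gripper_force: 0.0
```

```bash
python3 -c "
from h import *
print(read_state()['qpos'].round(2))
d((624.5,-254,82,np.pi-.245))"
```

```text
[ 0.72  0.74 -0.72  1.42  0.5   1.17  1.27]
now [ 622.2 -251.7  244.1] [ 3.141 -0.     2.897]
[ -2.8  -1.8 162.1] [ 0.001 -0.     0.   ]
```

Emit:
play_rows --deltas '[-1,-1,15,0,0,0,1,-3,-2,50,0,0,0,1,-3,-2,90,0,0,0,1,-3,-2,125,0,0,0,1,-3,-2,150,0,0,0,1,-3,-2,162,0,0,0,1,-3,-2,162,0,0,0,1]'

```text
clock: 29.1
eef_pos: [623.9, -256.2, 80.9]
tool_rot: [3.141, -0.002, 2.895]
force: [-0.4, 0.1, -0.7]
width: 84.8
gripper_force: 0.0
```

Emit:
play_rows --deltas '[0,0,0,0,0,0,0,0,0,0,0,0,0,0,0,0,0,0,0,0,0,0,0,0,0,0,0,0,0,0,0,0,0,0,0]'

```text
clock: 29.72
eef_pos: [625.4, -256.7, 83.3]
tool_rot: [-3.142, 0.002, 2.895]
force: [-1.0, 0.7, 5.4]
width: 43.3
gripper_force: 60.9
```

```bash
python3 -c "
from h import *
d((625.2,80.2,222,np.pi-.13))"
```

```text
now [ 625.4 -256.7   83.3] [-3.142e+00  2.000e-03  2.895e+00]
[  82.2  326.6 -138.9] [-0.     0.002 -0.117]
```

Emit:
play_rows --deltas '[0,0,-8,0,0,0,0,0,0,-28,0,0,0,0,0,0,-58,0,0,0,0,0,0,-90,0,0,0,0,0,0,-120,0,0,0,0,2,10,-138,0,0,0,0,8,30,-140,0,0,-0.01,0,17,65,-140,0,0,-0.025,0,27,105,-140,0,0,-0.04,0,37,145,-140,0,0,-0.06,0]'

```text
clock: 30.98
eef_pos: [622.6, -103.8, 220.6]
tool_rot: [3.141, -0.003, 2.958]
force: [0.4, 0.2, -1.6]
width: 42.9
gripper_force: 61.1
```

```bash
python3 -c "
from h import *
s=read_state();print(s['force'],s['width']);d((625.2,80.2,222,np.pi-.13))"
```

```text
[ 0.35798106  0.18479694 -1.64025121] 42.85934923281545
now [ 622.6 -103.8  220.6] [ 3.141e+00 -3.000e-03  2.958e+00]
[ 31.1 181.3  -1.2] [ 0.001 -0.003 -0.054]
```

Emit:
play_rows --deltas '[7,38,0,0,0,-0.01,0,15,80,0,0,0,-0.025,0,23,125,0,0,0,-0.04,0,28,160,0,0,0,-0.054,0,31,178,0,0,0,-0.054,0,31,183,5,0,0,-0.054,0,31,183,25,0,0,-0.054,0,31,183,50,0,0,-0.054,0,31,183,65,0,0,-0.054,0,31,183,65,0,0,-0.054,0]'

```text
clock: 32.22
eef_pos: [626.5, 76.9, 154.9]
tool_rot: [-3.14, -0.003, 3.007]
force: [0.1, 0.1, -1.6]
width: 43.2
gripper_force: 61.1
```

```bash
python3 -c "
from h import *
i=get_image('wrist')[...,::-1];cv2.imwrite('pics/w10.png',i)
s=read_state();print(s['force'],s['width']);d((625.2,80.2,83,np.pi-.13))"
```

```text
[ 0.2012017  -0.03456193 -0.41567538] 42.9955018689652
now [627.3  77.7 156.1] [-3.141e+00 -1.000e-03  3.008e+00]
[ 2.4  2.3 73.2] [-0.    -0.001 -0.004]
```

View pics/w10.png

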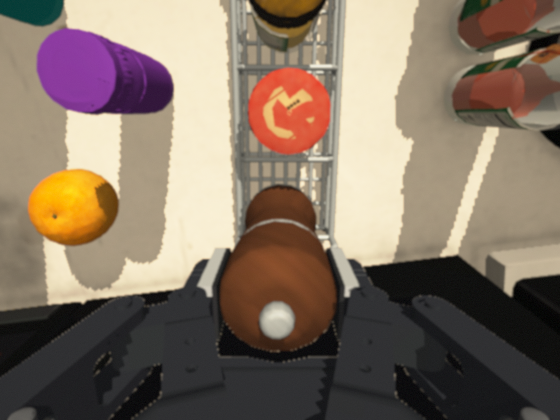

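The pepper mill is held upright over bay 4. The bay 3/4 divider is at (240–335,157) and the foot spans about 246–316 with its near edge at row 186. The red and dark jars stand in bays 3 and 2. Check the along-row fit from this picture.

```bash
python3 -c "
from h import *
c=camera_info('wrist')
print('div66',ray('wrist',287,157,43,c).round(1),'div0',ray('wrist',288,67,43,c).round(1),'foot near edge',ray('wrist',281,186,90,c).round(1))"
```

```text
div66 [592.8  89.5  43. ] div0 [529.2  98.2  43. ] foot near edge [604.5  82.8  90. ]
```

Emit:
play_rows --deltas '[1,2,5,0,0,0,0,2,3.5,20,0,0,0,0,2,3.5,38,0,0,0,0,2,3.5,54,0,0,0,0,2,3.5,64,0,0,0,0,2,3.5,69,0,0,0,0,2,3.5,72,0,0,0,0,2,3.5,73,0,0,0,0,2,3.5,74,0,0,0,0,2,3.5,74,0,0,0,0]'

```text
clock: 33.52
eef_pos: [626.3, 82.3, 83.2]
tool_rot: [3.141, 0.001, 3.009]
force: [-0.3, -0.4, -1.2]
width: 43.2
gripper_force: 61.3
```

Emit:
play_rows --deltas '[0,0,0.5,0,0,0,0,0,0,1,0,0,0,0,0,0,1,0,0,0,0]'

```text
clock: 33.9
eef_pos: [626.5, 82.4, 83.0]
tool_rot: [3.142, 0.001, 3.009]
force: [-0.9, 0.4, 6.1]
width: 43.0
gripper_force: 61.7
```

Contact at 83 mm, as at pick-up. Release and rise.

Emit:
play_rows --deltas '[0,0,0,0,0,0,0.3,0,0,0,0,0,0,0.7,0,0,0,0,0,0,1,0,0,0,0,0,0,1,0,0,-3,0,0,0,1,0,0,-20,0,0,0,1,0,0,-60,0,0,0,1,0,0,-110,0,0,0,1,0,0,-155,0,0,0,1,0,0,-155,0,0,0,1]'

```text
clock: 35.15
eef_pos: [628.4, 83.7, 242.3]
tool_rot: [3.138, 0.009, 3.009]
force: [-0.6, 0.6, -0.8]
width: 85.5
gripper_force: 0.0
```

```bash
python3 - <<'E'
from h import *
s=read_state();print(s['eef_pos'],s['force'],s['width'])
d((560,-60,240,np.pi-.13),(500,-150,240,np.pi-.13))
E
```

```text
[628.36106529  83.72364908 242.30309535] [-0.62256499  0.6430694  -0.82622774] 85.5084445102396
now [628.4  83.7 242.3] [3.138 0.009 3.009]
[  48.8 -151.5    1.4] [ 0.003  0.009 -0.003]
[  96.3 -248.7    0.7] [ 0.003  0.009 -0.003]
```

Back off so the top camera sees the wire rack, then check numerically, since the picture allowance is used up.

Emit:
play_rows --deltas '[9,-25,0,0,0,0,1,24,-75,0,0,0,0,1,40,-125,0,0,0,0,1,58,-172,0,0,0,0,1,75,-212,0,0,0,0,1,90,-240,0,0,0,0,1,96,-249,0,0,0,0,1,96,-249,0,0,0,0,1]'

```text
clock: 36.15
eef_pos: [497.8, -151.6, 236.9]
tool_rot: [3.141, 0.0, 3.008]
force: [-0.7, 1.5, 0.3]
width: 85.6
gripper_force: 0.0
```

```bash
python3 - <<'E'
from h import *
a=cv2.imread("pics/top0_raw.png");b=np.ascontiguousarray(get_image('top')[...,::-1]);cv2.imwrite("pics/topend_raw.png",b)
print(read_state()['eef_pos'].round())
def blob(img,lo,hi,roi):
    x0,y0,x1,y1=roi;h=cv2.cvtColor(img[y0:y1,x0:x1],cv2.COLOR_BGR2HSV)
    m=cv2.inRange(h,lo,hi);n,_,st,ce=cv2.connectedComponentsWithStats(m)
    if n<2:return None
    k=1+st[1:,4].argmax();return (ce[k]+[x0,y0]).round(1),st[k,2:].tolist()
wire=(155,135,225,275);world={}
print("red",blob(b,(0,150,80),(6,255,255),wire),"green",blob(b,(45,80,40),(85,255,255),wire))
print("brown",blob(b,(5,60,20),(25,255,255),(155,225,225,275)),blob(b,(0,40,15),(20,255,110),(155,135,225,175)))
print("expected tops",[proj('top',(528.+.9915*s,93-.1296*s,z)).round(1).tolist() for s,z in((-99,117),(-33,117),(33,118),(99,132))])
for n,lo,hi,roi in(("mandarin",(10,180,120),(22,255,255),(225,140,300,200)),("purple",(130,80,40),(160,255,255),(200,180,280,240)),("turq",(80,120,50),(95,255,255),(240,215,300,265)),("pot bright",(0,0,170),(180,255,255),(380,215,425,262))):
    print(n,blob(a,lo,hi,roi),blob(b,lo,hi,roi))
E
```

```text
[ 499. -151.  237.]
red (array([185.7, 193.3]), [20, 21, 141]) green (array([179.6, 220.8]), [11, 10, 76])
brown (array([180.2, 250.8]), [27, 24, 466]) (array([191.1, 164.3]), [27, 22, 378])
expected tops [[176.4, 249.6], [180.3, 219.8], [184.1, 190.3], [186.6, 159.9]]
mandarin (array([266.6, 173.3]), [24, 25, 469]) (array([256.3, 175.4]), [4, 12, 24])
purple (array([236. , 208.9]), [21, 23, 352]) (array([236. , 208.9]), [21, 23, 353])
turq (array([267.1, 241.3]), [19, 20, 299]) (array([266.9, 241.4]), [19, 20, 292])
pot bright (array([400.5, 242. ]), [45, 47, 1632]) (array([400.9, 241.5]), [45, 47, 1722])
```

```bash
python3 -c "
from cell import *
print(finish_job())"
```

```text
the job is handed in; nothing more can be done
None
```

I moved the salt mill, dark-cap jar, red-cap jar and pepper mill into wire-rack bays 1 to 4, each set down on the bay floor before release. The job was handed in at about 36 s. My last check, by image code on the top camera because the picture allowance was used up, put all four in their bays and the yoghurt pot unmoved; the mandarin was mostly behind the arm, with its visible edge where it started.

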